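# Load a cell into a spring-contact cell holder

### The arm

A 7-joint arm with a two-finger parallel gripper is mounted at the origin on a cart in front of the work surface, level with it; the furniture and walls round the work are solid. World frame = base frame: x ahead of the robot, y to its left, z up, the work surface at z = 0. Lengths are in m, angles in rad, forces in N, time in s.
With the tool pointing down it reaches from about 0.425 to 0.925 m from the base axis. Payload 6.8 kg.
Tool frame: the origin (TCP) lies at the very end of the fingers, on their centre line; the grasp point (between the pads) lies r.pinch_z behind it (r.pinch_z is the distance from the TCP to the grasp point, in m); z points along the fingers, y is the line along which they close (so a half turn about z gives the same grasp; the last joint's range is limited). The gripper opens to 85 mm and grips with 20 to 120 N. Pads are 22 mm wide; open, the fingers measure 114 mm over their backs; the gripper's body (76 mm by 85 mm) begins 54 mm behind the grasp point. The pads swing forward as they close: fully open they stand 13 mm farther back than shut.
Start: joints at [1.084, 0.477, 0.022, 1.555, -0.011, 1.109, -0.083], TCP at [0.25, -0.627, 0.231] pointing down, gripper open.
Joint ranges: [-2.96, 2.96], [-0.34, 2.1], [-1.41, 1.46], [0.24, 2.44], [-1.37, 4.51], [0.17, 1.92], [-2.96, 2.96]. Speed limits (rad/s): [2.39, 2.39, 3.14, 3.14, 3.14, 3.14, 3.14].

### API

Orientations are given as a rotation vector (axis times angle).
In Python, from bench import status, grab_frame, camera_model, r gives the robot as it stands. The module is installed in compiled form; this text tells all that it offers.
- The arm moves only by the shell command python3 -m creep 'ROWS' [FORCE]. ROWS is text: rows parted by semicolons, each of 7 numbers parted by spaces: the turn, a rotation vector about the tool's x, y, z in rad, then the shift along the tool's x, y, z in mm, then the opening, from -1 (shut) to 1 (fully open). In form: rx ry rz tx ty tz fingers; .... A call has 1 to 10 rows; each row is the pose to reach, as a shift and turn from the pose commanded when the call began, along the tool's axes at that moment; what a row does not reach only later rows make up. A row lasts 1/8 s, in which the tool goes at most 62.5 mm and 10.7 degrees, less where a joint would pass 70% of its speed; a pose out of reach is approached as far as the arm can. A call with a gripper value outside its range is refused whole. The fingers move at their own pace and stop on an object; FORCE is the grip in N (left out, the last holds). Time passes only in rows, so rows that repeat a pose let the fingers close. It gives the time, the measured TCP pose, the force, the opening and the grip force at its end, in the units of the state.
- status.get_obs(): the state, without advancing time (a new reading comes with each control period).
- grab_frame(name): name is "scene" or "top"; returns (picture, depth): 480x640x3 uint8, red, green, blue; 480x640 float32, m along the optical axis (not along the pixel's ray), 0 where there is no reading.
- camera_model(name): a dict with "K" (3x3 intrinsics, pixels), "rvec" (rotation vector, rad) and "tvec" (3), from world to camera coordinates, as OpenCV has them. Camera axes: x right, y down, z forward; pixel columns grow to the right and rows downward; lengths in m; the calibration is good to about 2 mm. A picture is of the moment at which its call begins. camera_model takes no time and is no camera call.
- r.hand_in(): hands the job in; it is judged then, once.
The state is a dict: "clock": time; "joints": joint angles; "qvel": joint speeds; "tau": joint torques, N m; "tcp_pos": TCP position; "orientation": TCP orientation; "contact_force": force on the tool from outside, world axes, zero at the start; "moment": the same for the moment, N m; "grip_width": finger opening in m; "gripper_force": force on a finger pad.
Only numpy, scipy, OpenCV 4.12 (cv2) and the standard library are available. Lean on these libraries where they do the work, as an engineer would, in place of code of your own. Each camera call takes 0.05 s, during which the arm holds its last target. There are 200 camera calls.

### The job

Take the green cell out of the blue rack and load it into the cell holder: flat end first, press it back against the sprung contact under the hood with the button end raised, then tip the button end down in front of the red block and press the cell gently home, so that it lies level and fully down in its bay, and let go. Never bottom out the spring or force the cell, and leave the orange cell in the rack.

Things in the scene. Friction and masses are not known exactly. Their poses are not given: they have to be found in the camera images.
- green_cell: the cell to load: green cylinder, 26 mm diameter, 70 mm long (67 mm can plus a steel button 9 mm across, 3 mm long), 60 to 130 g, loose. Origin on its axis midway between flat end and button tip; x along the cell to the button. Starts level in one of the rack's two places, its x along the rack's x.
- green_cell_plus (a point): tip of the green cell's button, 35 mm from the cell's origin along its +x
- green_cell_minus (a point): centre of the green cell's flat (minus) end, 35 mm from the cell's origin along its -x
- orange_cell: a second cell of the same shape in orange, lying in the other place of the rack; leave it there
- rack: blue rack fixed to the bench, 84 x 124 x 30 mm, origin at the centre of its underside, z up. Two places, y = +38 and -38 mm: a cell lies along x in two V saddles (8 mm thick, at x = -24 and +24 mm), axis 33 mm above the bench. Between the saddles it is open down to its 6 mm plate, so fingers fit beside the cell's middle. Tall carriers stand in the middle: pass near the robot (x 0.37).
- holder: cell holder fixed to the bench: black base 190 x 84 x 10 mm, origin at the centre of its underside, z up, x along the bay from spring end to red block. The grey bay on it is clamped at an offset d, up to 14 mm either way along x, not measured. A loaded cell has its axis 43 mm above the bench, middle at x = d; the bay is open beside it down to its plate, 16 mm above the bench.
- holder_spring (a point): on the bay's axis at x = -29 mm, 43 mm up; fixed to the base. Brass spring disc, 16 mm across: face at x = d-29 mm free, d-35 with a cell loaded, d-38 at its hard stop (9 mm travel); pushes to +x with 0.5 N at first touch plus 0.9 N per mm. The cell must be pushed in 6 to 9 mm before its button end can come down. Beyond the stop it is rigid; over 15 N on the tilted cell is too much.
- holder_hood (a point): under the hood's free edge, x = -30 mm, 69 mm up, fixed to the base. Grey hood over the spring end: x = d-66 to d-30 mm, 36 mm wide, underside 69, top 73 mm above the bench. The flat end goes in below it with the button end raised; 20 to 28 degrees of tilt clears the red block. Saddles (8 mm thick, V, tops 40 mm up) at x = d-24 and d+26.
- holder_block (a point): top edge of the red contact block's face at offset 0: x = 35 mm, 47 mm up; fixed to the base. The block: face at x = d+35 mm, 10 mm thick, 30 mm wide, top 47 mm above the bench; the button rests against its face. Bay and contacts are slick, but friction at the ends can hold the cell a few mm high until it is pressed down with 3 to 8 N.
Not all that is in view belongs to the job. Several things have the shape of the green_cell; the one meant has the colours described above.

How it is judged:
By the outcome, as a careful person would: the job done as asked, in the order asked, and still so for the second after the job is handed in, with the robot touching nothing.
It also fails if it takes over 58 s, if anything falls off the work surface, if the arm or the gripper's body presses on something with over 40 N, if the wrist force passes 120 N, or if a joint passes its speed limit or range.

## Working session

There is one attempt and no reset: what is moved stays moved. The work goes in short steps, Python scripts to look and compute and a shell command to move; the robot and the scene stay as the last step left them, time stands still between calls to the robot, and variables do not carry over. Pictures are saved under pics/ and viewed, at most 10 in all, crops included, and the job is handed in when it is done.

```bash
mkdir -p pics; cat > h.py <<'E'
import numpy as np, cv2
from bench import status, grab_frame, camera_model, r
from scipy.spatial.transform import Rotation as R
def snap(n):
    im,d=grab_frame(n); np.savez('/tmp/%s.npz'%n,im=im,d=d); return im,d
def load(n):
    z=np.load('/tmp/%s.npz'%n); return z['im'],z['d']
def cam(n):
    m=camera_model(n); Rm=R.from_rotvec(np.ravel(m['rvec'])).as_matrix(); return np.array(m['K']),Rm,np.ravel(m['tvec'])
def cloud(n,d):
    K,Rm,t=cam(n); v,u=np.mgrid[:480,:640]
    P=np.stack([(u-K[0,2])/K[0,0]*d,(v-K[1,2])/K[1,1]*d,d],-1)
    return (P-t)@Rm
def onz(n,u,v,z):
    K,Rm,t=cam(n); ray=Rm.T@np.linalg.inv(K)@np.array([u,v,1.]); c=-Rm.T@t
    return c+ray*(z-c[2])/ray[2]
def proj(n,p):
    K,Rm,t=cam(n); q=K@(Rm@np.asarray(p)+t); return q[:2]/q[2]
def save(n,im): cv2.imwrite('pics/%s.png'%n,im[...,::-1])
E
python3 - <<'E'
from h import *
for n in('scene','top'):
    im,d=snap(n); save(n+'0',im); K,Rm,t=cam(n); print(n,K[0,0],-Rm.T@t,Rm[2])
o=status.get_obs(); print(o); print(r.pinch_z)
E
```

```text
scene 605.3334843196297 [0.00583791 0.84777208 1.02665003] [ 0.35525787 -0.61278671 -0.70589255]
top 488.03303685952096 [0.40573374 0.0361534  1.09738378] [ 0.06217902  0.0096211  -0.99801864]
{'clock': 0.1, 'joints': array([ 1.08390303,  0.47776381,  0.0223555 ,  1.5563328 , -0.01149724,
        1.10928128, -0.08307819]), 'qvel': array([-3.21064578e-04, -1.65696953e-05,  1.20766282e-03, -1.92940615e-03,
       -1.47989749e-04,  6.47621724e-04,  3.47728278e-04]), 'tau': array([ 5.15800493e-03, -5.97754383e+01,  1.61444653e+00, -2.81952435e+01,
        1.28854369e-02,  4.95900764e-03, -1.82648427e-05]), 'tcp_pos': array([ 0.24940474, -0.62667344,  0.23040044]), 'orientation': array([-3.08383606e+00, -5.91204542e-01,  6.88594235e-04]), 'contact_force': array([-0.6514148 ,  0.14853289,  0.60125609]), 'moment': array([0.03078278, 0.00218339, 0.01638034]), 'gripper_force': 0.0, 'grip_width': 0.08545912280016012}
0.0187
```

View pics/scene0.png

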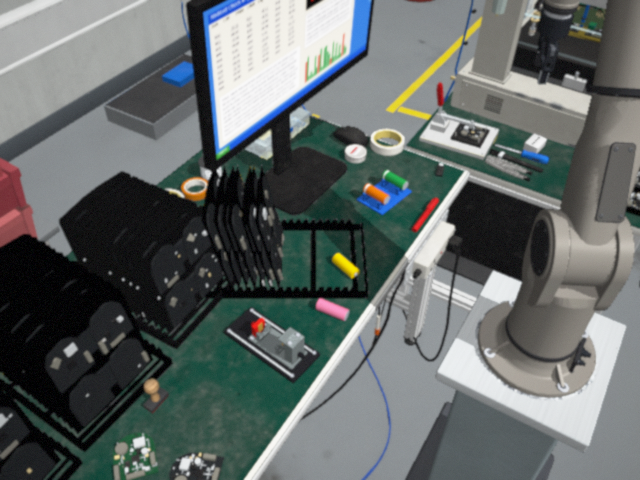

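View pics/top0.png

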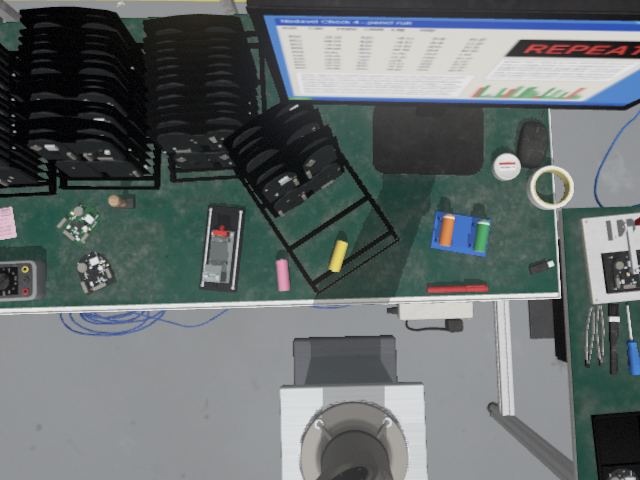

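The scene view shows the rack with orange and green cells at about (385,190) and the holder at (273,343). In the top view the rack is at (460,235), with the green cell at (482,236), and the holder is at (222,247) with its red block towards +x. Next I'll enlarge both.

```bash
python3 - <<'E'
from h import *
im,d=load('top'); P=cloud('top',d)
a=cv2.resize(im[195:295,185:255],None,fx=6,fy=6,interpolation=cv2.INTER_CUBIC)
b=cv2.resize(im[205:265,425:495],None,fx=5.4,fy=6,interpolation=cv2.INTER_CUBIC)
b=cv2.copyMakeBorder(b,0,240,0,0,cv2.BORDER_CONSTANT)
save('crop1',np.hstack([a,b])); print(a.shape,b.shape)
hs=cv2.cvtColor(im,cv2.COLOR_RGB2HSV)
def blob(n,lo,hi,box):
    m=cv2.inRange(hs,lo,hi)>0; u0,u1,v0,v1=box; k=np.zeros_like(m);k[v0:v1,u0:u1]=1; m&=k&(d>0)
    m&=True; v,u=np.nonzero(m); q=P[m]; (c,s,an)=cv2.minAreaRect(q[:,:2].astype(np.float32)*1000)
    print(n,m.sum(),'px',u.mean(),v.mean(),'med',np.median(q,0),'rect',c,s,an,'z95',np.percentile(q[:,2],[5,50,95]))
blob('green',(45,80,50),(80,255,255),(470,495,212,258))
blob('orange',(5,120,80),(20,255,255),(435,460,210,250))
blob('blue',(100,120,60),(125,255,255),(425,495,205,265))
blob('red',(0,140,80),(6,255,255),(205,240,220,245))
# height map over holder
q=P[195:295:4,200:246:3]; 
for row,vv in zip(q,range(195,295,4)): print(vv,' '.join('%4d'%round(z*1000) for z in row[:,2]))
E
```

```text
(600, 420, 3) (600, 378, 3)
green 312 px 480.83653846153845 236.98076923076923 med [ 0.46746207 -0.28881667  0.04439093] rect (470.8692321777344, -290.8856201171875) (22.773027420043945, 66.71145629882812) 78.28307342529297 z95 [0.03590866 0.04439093 0.04883756]
orange 297 px 446.0740740740741 231.03703703703704 med [ 0.48290783 -0.21502578  0.04469919] rect (486.04827880859375, -216.94703674316406) (22.672250747680664, 64.55399322509766) 78.6800308227539 z95 [0.03718164 0.04469919 0.04860693]
blue 1310 px 458.1419847328244 233.79770992366412 med [ 0.47795438 -0.25586186  0.00716892] rect (480.3394470214844, -255.87466430664062) (125.65440368652344, 86.391357421875) 78.74522399902344 z95 [0.0033172  0.00716892 0.02458619]
red 86 px 220.8372093023256 231.47674418604652 med [0.4963159  0.27152624 0.04599194] rect (498.5390625, 271.8927001953125) (29.552814483642578, 23.586322784423828) 64.07521057128906 z95 [0.03291938 0.04599194 0.04975448]
195    5    1    1    1    2    4    6    3    0    3    4    2    1    4    2    4
199    0    5    3    3    5    3   -1    2    4    5    1    
[... 1253 characters left out ...]
 16   11   12    9    4    3
263    3   11   12   16   37   30   22   30   38   25   18    8   12   11    3    3
267    6   12   74   72   69   72   80   73   18   19   17   10   10    7    4    4
271    3    8   74   74   73   74   74   69   16   17   15   11    9    6    3    5
275    1    9   75   73   76   71   72   71   42   20   13    7   10    3   -1    3
279   11   12   75   73   73   74   74   66   36   15   10   16   13    3    2    1
283    7    7   14   12    8   41   12   10   13    8   11   10   11    2    3    4
287   10   10   12   14   11   38   12   10   11    7    9   11   13    1    2    1
291    4    5    1    2   -2   -3    3   10   15   10   11   10   10    1    0    4
```

View pics/crop1.png

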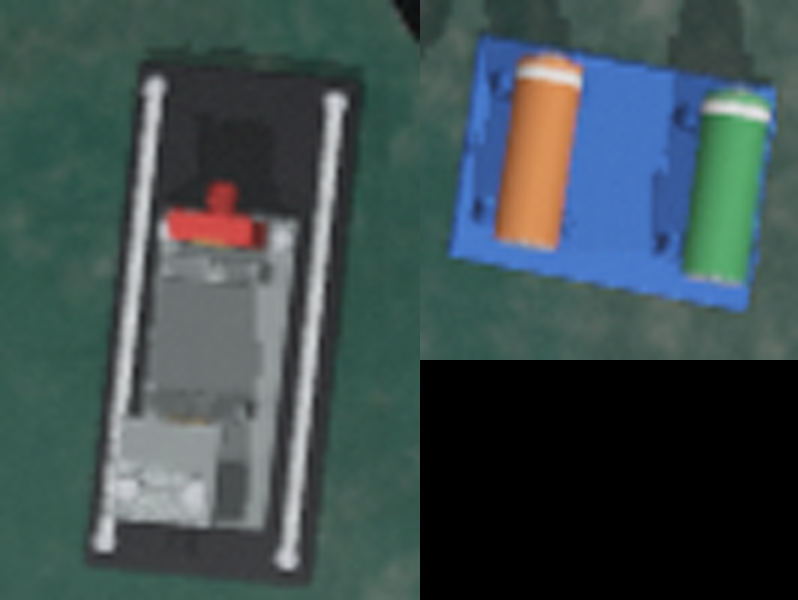

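The crop shows both white bands near the cells' upper (+x) ends, so the button points to +x. The red block is at about crop (212,228) and the hood at (170,470), so the holder's x also points to +x. Next I'll fit the geometry using both depth images.

```bash
cat > fit.py <<'E'
from h import *
from scipy.optimize import least_squares
for n in('top','scene'):
    im,d=load(n); P=cloud(n,d); hs=cv2.cvtColor(im,cv2.COLOR_RGB2HSV)
    def inb(x0,x1,y0,y1,z0,z1): return (d>0)&(P[...,0]>x0)&(P[...,0]<x1)&(P[...,1]>y0)&(P[...,1]<y1)&(P[...,2]>z0)&(P[...,2]<z1)
    def col(lo,hi): return cv2.inRange(hs,lo,hi)>0
    er=lambda m:cv2.erode(m.astype(np.uint8),np.ones((3,3)))>0
    print('==',n)
    for nm,lo,hi,y in(('green',(45,80,50),(80,255,255),-.29),('orange',(5,120,80),(20,255,255),-.215)):
        m=col(lo,hi)&inb(.41,.54,y-.03,y+.03,.022,.06); q=P[m]*1000; c0=q.mean(0)
        f=lambda p:np.abs(np.hypot((q[:,1]-p[0]-(q[:,0]-c0[0])*p[1])*np.cos(np.arctan(p[1])),q[:,2]-p[2]))-13
        s=least_squares(f,[c0[1],-.2,33],loss='soft_l1'); a=np.arctan(s.x[1])
        t=(q[:,0]-c0[0])*np.cos(a)+(q[:,1]-s.x[0])*np.sin(a); lo_,hi_=np.percentile(t,[1,99])
        mid=(lo_+hi_)/2; print(nm,m.sum(),'can mid',c0[0]+mid*np.cos(a),s.x[0]+mid*np.sin(a),'z',s.x[2],'yaw',np.degrees(a),'len',hi_-lo_)
    def rect(nm,m):
        c,sz,an=cv2.minAreaRect((P[m][:,:2]*1000).astype(np.float32)); print(nm,m.sum(),np.round(c,1),np.round(sz,1),round(an,1),'zmed',np.median(P[m][:,2])*1000,'mean',P[m].mean(0)[:2]*1000)
    rect('rack',col((100,120,60),(125,255,255))&inb(.40,.56,-.35,-.17,-.005,.04))
    rect('hood',inb(.38,.50,.22,.33,.062,.09))
    rect('red',col((0,140,70),(7,255,255))&inb(.45,.55,.22,.33,.04,.06))
    rect('redall',col((0,140,70),(7,255,255))&inb(.45,.55,.22,.33,.02,.06))
    b=er(inb(.3,.62,.18,.38,.0065,.09)); b=cv2.morphologyEx(b.astype(np.uint8),cv2.MORPH_OPEN,np.ones((5,5)))
    rect('base',b>0)
    # obstacles
    for x in np.arange(.3,.7,.05):
        print('x%.2f'%x,[int(1000*np.percentile(P[mm][:,2],98)) if (mm:=inb(x,x+.05,y,y+.06,-.05,.6)).sum()>5 else -1 for y in np.arange(-.36,.42,.06)])
E
python3 fit.py
```

```text
== top
green 312 can mid 470.14883760576544 -293.4909813858275 z 33.67221382306948 yaw -10.955190754299853 len 64.90029029510194
orange 297 can mid 485.29280220920776 -218.82367816809833 z 33.72107069710252 yaw -11.76900813789718 len 63.10067641747548
rack 1310 [ 480.3 -255.9] [125.7  86.4] 78.7 zmed 7.168920494276224 mean [ 478.61241644 -250.22941353]
hood 303 [407.3 284.6] [36.1 35.8] 86.8 zmed 73.49487666630986 mean [407.15256882 284.05369259]
red 62 [498.1 273. ] [30.1 15.4] 81.7 zmed 46.79483293357382 mean [495.10651675 272.56834393]
redall 84 [500.5 272.7] [30.1 20.3] 81.7 zmed 46.052944830665005 mean [497.47993653 272.09331997]
base 2383 [462.6 277.4] [ 79.7 184.1] 83.1 zmed 14.346060032446372 mean [459.26316541 274.19406739]
x0.30 [6, 5, 5, 5, 5, 5, 5, 5, 4, 5, 5, 5, 4, 5]
x0.35 [13, 18, 16, 10, 6, 7, 25, 34, 28, 5, 75, 14, 5, 5]
x0.40 [8, 46, 8, 6, 24, 25, 28, 34, 29, 6, 76, 72, 6, 6]
x0.45 [46, 48, 48, 6, 32, 10, 27, 10, 35, 12, 48, 16, 6, 6]
x0.50 [7, 38, 47, 7, 34, 9, 10, 11, 137, 32, 35, 13, 6, 6]
x0.55 [17, 7, 6, 6, 31, 35, 75, 213, 217, 210, 12, 8, 6, 14]
x0.60 [26, 17
[... 666 characters left out ...]
279.49049243]
redall 112 [500.  277.9] [31.3 23.2] 85.3 zmed 46.07349160389883 mean [495.22580087 280.99752526]
base 3115 [499.7 267.5] [117.9 277.6] 66.6 zmed 17.32064753467705 mean [466.3526487  280.87667228]
x0.30 [6, 5, 6, 5, 5, 5, 6, 6, 6, 6, 5, 6, 5, 5]
x0.35 [10, 19, 18, 14, 7, 7, 26, 34, 29, 7, 76, 71, 6, 6]
x0.40 [8, 45, 9, 7, 24, 26, 28, 34, 31, 6, 77, 75, 6, 6]
x0.45 [42, 50, 49, 7, 33, 10, 27, 10, 34, 11, 50, 19, 6, 6]
x0.50 [7, 44, 47, 8, 34, 23, 11, 7, 136, 33, 34, 14, 6, 6]
x0.55 [20, 7, 7, 7, 32, 34, 66, 213, 215, 206, 12, 11, 6, 17]
x0.60 [26, 17, 17, 17, 16, 35, 218, 222, 221, 213, 79, 87, 62, 155]
x0.65 [440, 461, 481, 502, 523, 545, 568, 588, 582, 221, 222, 219, 211, 222]
```

```bash
cat >> h.py <<'E'
def down(yaw,tilt=0):  # tool z down, tool x at yaw; tilt raises tool x (button up)
    y=np.radians(yaw); M=np.array([[np.cos(y),np.sin(y),0],[np.sin(y),-np.cos(y),0],[0,0,-1.]])
    return R.from_matrix(M)*R.from_rotvec([0,np.radians(tilt),0])
def rel(p,Q,p0=None,Q0=None):
    o=status.get_obs(); p0=o['tcp_pos']*1000 if p0 is None else np.array(p0); Q0=R.from_rotvec(o['orientation']) if Q0 is None else Q0
    rv=(Q0.inv()*Q).as_rotvec(); t=Q0.inv().apply(np.array(p)-p0)
    return '%.4f %.4f %.4f  %.1f %.1f %.1f'%(*rv,*t)
E
python3 - <<'E'
from h import *
print(down(0,24).apply([1,0,0]))
print(rel([472,-292.3,130],down(-11.5))); print(rel([472,-292.3,45],down(-11.5)))
print(status.get_obs()['tcp_pos'])
E
```

```text
[0.91354546 0.         0.40673664]
-0.0016 0.0006 0.5795  330.5 -228.2 100.7
-0.0016 0.0006 0.5795  330.5 -228.0 185.7
[ 0.24940474 -0.62667344  0.23040044]
```

```bash
python3 -m creep '0 0 0.58 330.5 -228 100 0.1;0 0 0.58 330.5 -228 100 0.1;0 0 0.58 330.5 -228 100 0.1;0 0 0.58 330.5 -228 100 0.1;0 0 0.58 330.5 -228 100 0.1;0 0 0.58 330.5 -228 100 0.1;0 0 0.58 330.5 -228 100 0.1;0 0 0.58 330.5 -228 100 0.1;0 0 0.58 330.5 -228 100 0.1;0 0 0.58 330.5 -228 100 0.1' 30
python3 - <<'E'
from h import *
o=status.get_obs(); print(o['clock'],o['joints'],o['contact_force'],o['grip_width']); Q=R.from_rotvec(o['orientation']); print(Q.as_matrix().round(4))
print(rel([472,-292.3,45],down(-11.5)))
E
```

```text
clock: 1.35
tcp_pos: [0.4715, -0.2947, 0.1315]
orientation: [3.125, -0.32, -0.0]
contact_force: [-0.5, 0.1, 0.2]
grip_width: 0.0467
gripper_force: 0.0
1.35 [ 0.43137525  0.40115162  0.0183549   1.93570946 -0.00896111  0.80458593
 -1.32019331] [-0.48586939  0.08240711  0.2162178 ] 0.04673296109176542
[[ 9.793e-01 -2.025e-01 -1.000e-04]
 [-2.025e-01 -9.793e-01 -7.000e-04]
 [ 0.000e+00  7.000e-04 -1.000e+00]]
0.0007 -0.0000 -0.0032  -0.0 -2.5 86.5
```

```bash
python3 -m creep '0 0 0 0 0 40 0.1;0 0 0 0 0 60 0.1;0 0 0 0 0 75 0.1;0 0 0 0 0 75 0.1;0 0 0 0 0 75 0.1' 30
python3 - <<'E'
from h import *
print(rel([472,-292.3,14],down(-11.5)))
im,d=snap('scene'); save('s1',cv2.resize(im[130:260,310:450],None,fx=4,fy=4,interpolation=cv2.INTER_CUBIC))
E
```

```text
clock: 1.98
tcp_pos: [0.4728, -0.2937, 0.0571]
orientation: [3.125, -0.316, 0.002]
contact_force: [-0.1, -0.6, -1.1]
grip_width: 0.0469
gripper_force: 0.0
0.0004 -0.0012 -0.0011  -1.1 -1.3 43.1
```

View pics/s1.png

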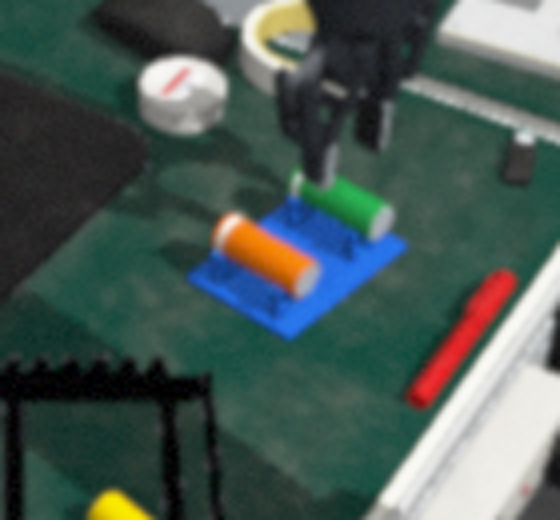

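The crop shows the open fingers straddling the green cell, with the near finger at (320,165) over the cell's middle at (345,205). I'll descend and close.

```bash
python3 -m creep '0 0 0 0 -1 15 0.1;0 0 0 0 -1 28 0.1;0 0 0 0 -1 36 0.1;0 0 0 0 -1 41 0.1;0 0 0 0 -1 41 0.1;0 0 0 0 -1 41 0.1' 25; python3 -m creep '0 0 0 0 0 0 -0.2;0 0 0 0 0 0 -0.3;0 0 0 0 0 0 -0.36;0 0 0 0 0 0 -0.4;0 0 0 0 0 0 -0.44'
```

```text
clock: 2.78
tcp_pos: [0.4728, -0.2923, 0.0155]
orientation: [3.125, -0.316, 0.001]
contact_force: [0.5, 0.5, -0.2]
grip_width: 0.047
gripper_force: 0.0
clock: 3.4
tcp_pos: [0.4727, -0.2919, 0.0155]
orientation: [-3.126, 0.315, -0.0]
contact_force: [-0.6, 0.8, 3.9]
grip_width: 0.0251
gripper_force: 24.4
```

```bash
python3 -m creep '0 0 0 0 0 0 -1;0 0 0 0 0 0 -1' 60; python3 -m creep '0 0 0 0 0 -15 -1;0 0 0 0 0 -50 -1;0 0 0 0 0 -100 -1;0 0 0 0 0 -100 -1;0 0 0 0 0 -100 -1;0 0 0 0 0 -100 -1'
python3 - <<'E'
from h import *
o=status.get_obs();print(o['joints'],o['contact_force'])
Q=down(-11.5)
print(rel([472.8,-292,115.5],Q)); print(rel([430,-120,200],down(-9))); print(rel([440,100,200],down(-7)));print(rel([480,285,170],down(-7)))
E
```

```text
clock: 3.65
tcp_pos: [0.4727, -0.292, 0.0156]
orientation: [-3.126, 0.315, -0.0]
contact_force: [-1.0, 1.8, 5.1]
grip_width: 0.0243
gripper_force: 58.5
clock: 4.4
tcp_pos: [0.4716, -0.2917, 0.1141]
orientation: [-3.125, 0.316, 0.004]
contact_force: [-0.2, -0.3, -0.6]
grip_width: 0.024
gripper_force: 59.0
[ 0.42853774  0.42459529  0.01617368  1.94889893 -0.00950379  0.77061944
 -1.32195463] [-0.19690977 -0.32286376 -0.59814438]
-0.0005 0.0024 -0.0006  1.2 0.1 -1.4
-0.0006 0.0024 -0.0442  -75.3 -160.0 -85.6
-0.0006 0.0024 -0.0791  -109.5 -377.5 -85.4
-0.0006 0.0024 -0.0791  -107.2 -566.8 -55.3
```

```bash
python3 -m creep '0 0 -0.044 -75 -160 -85 -1;0 0 -0.044 -75 -160 -85 -1;0 0 -0.044 -75 -160 -85 -1;0 0 -0.044 -75 -160 -85 -1;0 0 -0.079 -110 -378 -85 -1;0 0 -0.079 -110 -378 -85 -1;0 0 -0.079 -110 -378 -85 -1;0 0 -0.079 -110 -378 -85 -1'
python3 - <<'E'
from h import *
o=status.get_obs();print(o['joints'])
print(rel([480,285,170],down(-7)));print(rel([485,276,130],down(-7,24)))
E
```

```text
clock: 5.4
tcp_pos: [0.44, 0.1028, 0.1993]
orientation: [-3.136, 0.187, 0.003]
contact_force: [-0.6, -1.3, -1.4]
grip_width: 0.0241
gripper_force: 59.3
[-0.12725776  0.16279618 -0.26355741  2.08596702  0.05267791  0.90036301
 -2.11045856]
-0.0002 0.0016 0.0028  18.1 -185.6 29.3
-0.0008 0.4205 0.0027  24.2 -177.3 69.3
```

```bash
cat >> h.py <<'E'
D=np.array([455,280.1]); YAW=-7.0; GZ=17.5; GL=35.0
U=np.array([np.cos(np.radians(YAW)),np.sin(np.radians(YAW))])
def tcp(xf,zf,tilt,lat=0):  # flat-end centre at xf (rel d), height zf
    t=np.radians(tilt); a=np.array([np.cos(t),np.sin(t)]); z=np.array([np.sin(t),-np.cos(t)])
    x,h=np.array([xf,zf])+GL*a+GZ*z
    return np.array([*(D+x*U+lat*np.array([-U[1],U[0]])),h]),down(YAW,tilt)
def now():
    o=status.get_obs(); p=o['tcp_pos']*1000; Q=R.from_rotvec(o['orientation']); X=Q.apply([1,0,0]); Z=Q.apply([0,0,1])
    c=p-GZ*Z; f=c-GL*X; b=c+GL*X; n=np.array([-U[1],U[0]])
    g=lambda q:(round((q[:2]-D)@U,2),round((q[:2]-D)@n,2),round(q[2],2))
    F=o['contact_force']; print('t',o['clock'],'flat',g(f),'button',g(b),'tilt',np.degrees(np.arcsin(X[2])).round(2),'yaw',np.degrees(np.arctan2(X[1],X[0])).round(2),'F u,n,z',(F[:2]@U).round(2),(F[:2]@n).round(2),F[2].round(2))
E
python3 - <<'E'
from h import *
now(); print(rel(*tcp(-5,75,24))); print(rel(*tcp(-5,110,24))) 
E
```

```text
t 5.4 flat (np.float64(-28.25), np.float64(-177.86), np.float64(216.85)) button (np.float64(41.75), np.float64(-177.67), np.float64(216.74)) tilt -0.09 yaw -6.84 F u,n,z -0.42 -1.39 -1.4
-0.0008 0.4205 0.0027  28.1 -177.7 126.0
-0.0008 0.4205 0.0027  28.0 -177.7 91.0
```

```bash
python3 -m creep '0 0.1 0.003 15 -60 20 -1;0 0.2 0.003 28 -120 40 -1;0 0.3 0.003 28 -178 60 -1;0 0.42 0.003 28 -178 91 -1;0 0.42 0.003 28 -178 91 -1;0 0.42 0.003 28 -178 91 -1;0 0.42 0.003 28 -178 91 -1'
python3 - <<'E'
from h import *
now(); print(status.get_obs()['joints']); print(rel(*tcp(-5,75,24)))
a,_=snap('top'); b,_=snap('scene')
f=lambda x,w:cv2.resize(x,(w,480),interpolation=cv2.INTER_CUBIC)
save('st',np.hstack([f(a[190:300,170:260],393),f(b[270:390,210:310],400)]))
E
```

```text
clock: 6.28
tcp_pos: [0.488, 0.2747, 0.1079]
orientation: [3.039, -0.181, 0.647]
contact_force: [0.3, -0.7, -1.7]
grip_width: 0.0243
gripper_force: 59.3
t 6.275 flat (np.float64(-5.67), np.float64(-1.42), np.float64(109.59)) button (np.float64(58.26), np.float64(-1.16), np.float64(138.11)) tilt 24.04 yaw -6.77 F u,n,z 0.37 -0.64 -1.68
[-1.16434362  0.37696177  0.41091144  2.20616908  0.52325315  0.37595848
 -2.95691805]
0.0027 -0.0008 0.0037  -13.5 -1.5 31.9
```

View pics/st.png

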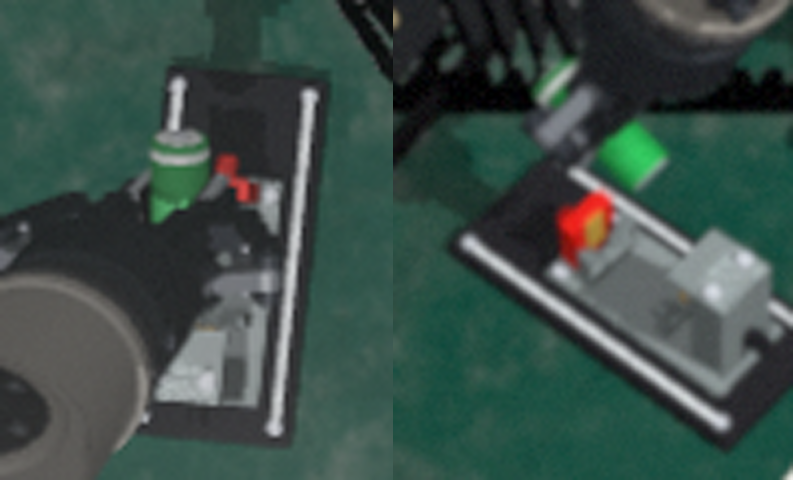

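The left half (top view) shows the cell's button end at (180,160), in line with the bay. The right half (scene view) shows the flat end raised above the base at (635,160), facing the hood at (735,275). Joint 7 is close to its limit, so I'll use a smaller tilt. First I'll check lateral alignment against the depth data.

```bash
python3 - <<'E'
from h import *
from scipy.optimize import least_squares
now(); n=np.array([-U[1],U[0]])
print(rel(*tcp(-5,85,21))); print(rel(*tcp(-5,65,21)));print(rel(*tcp(-14,47,21)))
# bay axis refs per camera: hood / block lateral in my frame
for c,h,b in(('top',(407.3,284.6),(495.1,272.8)),('scene',(407.1,288.3),(494,277.6))):
    im,d=load(c); P=cloud(c,d)*1000; hs=cv2.cvtColor(im,cv2.COLOR_RGB2HSV)
    L=(P[...,:2]-D)@n; X=(P[...,:2]-D)@U
    m=(cv2.inRange(hs,(45,90,50),(80,255,255))>0)&(d>0)&(P[...,2]>75)&(P[...,2]<170)&(abs(L)<40)&(abs(X-25)<60)
    q=np.c_[X[m],L[m],P[m][:,2]]; c0=q.mean(0)
    def f(p):
        a=np.array([1,p[2],p[3]]);a/=np.linalg.norm(a); w=q-np.array([c0[0],p[0],p[1]]); return np.linalg.norm(np.cross(w,a),axis=1)-13
    s=least_squares(f,[c0[1],c0[2]-8,0,.445],loss='soft_l1'); 
    print(c,m.sum(),c0,'axis lat,z at c0x',s.x, 'expected z',109.6+(c0[0]+5.7)*np.tan(np.radians(24)),'hood lat',(np.array(h)-D)@n,'block lat',(np.array(b)-D)@n, 'flat extent', np.percentile((q-c0)@[.913,0,.407],[1,99]))
E
```

```text
t 6.375 flat (np.float64(-3.85), np.float64(-2.35), np.float64(110.45)) button (np.float64(60.1), np.float64(-2.51), np.float64(138.92)) tilt 23.99 yaw -7.14 F u,n,z -0.14 0.31 -1.05
0.0020 -0.0522 -0.0023  -12.4 -2.5 24.6
0.0020 -0.0522 -0.0023  -20.5 -2.5 42.9
0.0020 -0.0522 -0.0023  -36.0 -2.5 55.6
top 150 [ 35.36295832  -3.09551586 139.03351978] axis lat,z at c0x [-2.68839189e+00  1.27898290e+02 -3.40667704e-03  4.56307865e-01] expected z 127.8824069455219 hood lat -1.346709998039585 block lat -2.358626236435245 flat extent [-18.46924857  18.17295546]
scene 219 [  8.64579523   3.90186342 128.54948854] axis lat,z at c0x [-1.73664138e+00  1.17078040e+02 -9.27573578e-03  4.25031247e-01] expected z 115.98715954844512 hood lat 2.301336894352268 block lat 2.271539013697447 flat extent [-18.85230681  47.68580198]
```

```bash
python3 -m creep '0 -0.052 -0.002 -12 -2 25 -1;0 -0.052 -0.002 -12 -2 25 -1;0 -0.052 -0.002 -20 -2 43 -1;0 -0.052 -0.002 -20 -2 43 -1;0 -0.052 -0.002 -20 -2 43 -1;0 -0.052 -0.002 -20 -2 43 -1' >/dev/null
python3 - <<'E'
from h import *
now(); print(status.get_obs()['joints']); print(rel(*tcp(-14,47,21,-.5)),'|',rel(*tcp(-20,47,21,-.5)),'|',rel(*tcp(-28,47,21,-.5)))
E
```

```text
t 7.125 flat (np.float64(-3.82), np.float64(-0.04), np.float64(66.48)) button (np.float64(61.48), np.float64(-0.17), np.float64(91.71)) tilt 21.12 yaw -7.12 F u,n,z 0.37 0.46 -0.72
[-1.08332197  0.46624862  0.35525271  2.19488239  0.4503835   0.30196727
 -2.89387682]
-0.0004 -0.0022 -0.0020  -16.6 0.4 14.6 | -0.0004 -0.0022 -0.0020  -22.2 0.5 12.4 | -0.0004 -0.0022 -0.0020  -29.6 0.5 9.5
```

```bash
python3 -m creep '0 -0.002 -0.002 -10 0.4 8 -1;0 -0.002 -0.002 -16.6 0.4 14.6 -1;0 -0.002 -0.002 -16.6 0.4 14.6 -1;0 -0.002 -0.002 -16.6 0.4 14.6 -1;0 -0.002 -0.002 -16.6 0.4 14.6 -1' >/dev/null
python3 - <<'E'
from h import *
now(); print(status.get_obs()['joints']); print(rel(*tcp(-20,47,21,-.5)),'|',rel(*tcp(-25,47,21,-.5)),'|',rel(*tcp(-30,47,21,-.5)))
E
```

```text
t 7.75 flat (np.float64(-14.28), np.float64(-0.58), np.float64(46.27)) button (np.float64(51.07), np.float64(-0.52), np.float64(71.34)) tilt 20.99 yaw -6.95 F u,n,z 0.69 -0.04 -1.72
[-1.12971352  0.50824432  0.39345596  2.21926721  0.43640226  0.24502148
 -2.90859662]
0.0003 0.0002 0.0008  -5.1 -0.1 -2.7 | 0.0003 0.0002 0.0008  -9.7 -0.1 -4.5 | 0.0003 0.0002 0.0008  -14.4 -0.1 -6.3
```

```bash
python3 -m creep '0 0 0 -4 0 -2 -1;0 0 0 -7 0 -3.3 -1;0 0 0 -9.7 0 -4.5 -1;0 0 0 -9.7 0 -4.5 -1;0 0 0 -9.7 0 -4.5 -1' >/dev/null
python3 - <<'E'
from h import *
now(); print(status.get_obs()['joints'][5:]); print(rel(*tcp(-27,47,21,-.5)),'|',rel(*tcp(-29,47,21,-.5)),'|',rel(*tcp(-31,47,21,-.5)))
E
```

```text
t 8.375 flat (np.float64(-25.12), np.float64(-0.63), np.float64(46.89)) button (np.float64(40.24), np.float64(-0.55), np.float64(71.95)) tilt 20.98 yaw -6.93 F u,n,z 0.26 -0.42 -1.37
[ 0.23976471 -2.91367695]
0.0004 0.0004 0.0011  -1.7 -0.1 -0.8 | 0.0004 0.0004 0.0011  -3.6 -0.1 -1.5 | 0.0004 0.0004 0.0011  -5.4 -0.1 -2.2
```

```bash
python3 -m creep '0 0 0 -0.9 0 -0.4 -1;0 0 0 -1.9 0 -0.7 -1;0 0 0 -1.9 0 -0.7 -1' >/dev/null; python3 -c "from h import *;now()"; python3 -m creep '0 0 0 -0.9 0 -0.4 -1;0 0 0 -1.9 0 -0.7 -1;0 0 0 -1.9 0 -0.7 -1' >/dev/null; python3 -c "from h import *;now()"
```

```text
t 8.75 flat (np.float64(-27.25), np.float64(-0.74), np.float64(46.78)) button (np.float64(38.11), np.float64(-0.66), np.float64(71.83)) tilt 20.97 yaw -6.93 F u,n,z -0.32 -0.2 -0.92
t 9.125 flat (np.float64(-28.99), np.float64(-0.67), np.float64(46.91)) button (np.float64(36.36), np.float64(-0.61), np.float64(71.98)) tilt 20.99 yaw -6.95 F u,n,z 2.18 -0.0 -0.88
```

```bash
python3 -m creep '0 0 0 -0.9 0 -0.4 -1;0 0 0 -0.9 0 -0.4 -1' >/dev/null; python3 -c "from h import *;now()"; python3 -m creep '0 0 0 -0.9 0 -0.4 -1;0 0 0 -0.9 0 -0.4 -1' >/dev/null; python3 -c "from h import *;now()"
```

```text
t 9.375 flat (np.float64(-30.0), np.float64(-0.69), np.float64(46.92)) button (np.float64(35.36), np.float64(-0.64), np.float64(72.0)) tilt 20.99 yaw -6.95 F u,n,z 3.61 -0.44 -0.67
t 9.625 flat (np.float64(-31.0), np.float64(-0.66), np.float64(46.99)) button (np.float64(34.35), np.float64(-0.6), np.float64(72.06)) tilt 20.99 yaw -6.95 F u,n,z 3.86 -0.21 0.3
```

```bash
python3 -m creep '0 0 0 -0.9 0 -0.4 -1;0 0 0 -1.9 0 -0.7 -1;0 0 0 -1.9 0 -0.7 -1' >/dev/null; python3 -c "from h import *;now()"; python3 -m creep '0 0 0 -0.7 0 -0.3 -1;0 0 0 -1.3 0 -0.5 -1;0 0 0 -1.3 0 -0.5 -1;0 0 0 -1.3 0 -0.5 -1' >/dev/null
python3 - <<'E'
from h import *
now(); now(); print(status.get_obs()['joints'][5:])
print('hold', rel(*tcp(-34.4,47,21,-.6)))
# tip: disc top (51) rides on face; keep depth 7.2 => face at z=51 stays at x=-36.2 (scaled to measured contact: -27.5 -> -29)
for th,zf in((17,46),(13,45.2),(9,44.6),(6,44.2),(3,43.8),(0,43.5)):
    print(th,zf, rel(*tcp(-36.1+(51-zf)*np.tan(np.radians(th)),zf,th,-.6)))
E
```

```text
t 10.0 flat (np.float64(-32.94), np.float64(-0.66), np.float64(47.0)) button (np.float64(32.41), np.float64(-0.6), np.float64(72.08)) tilt 20.99 yaw -6.95 F u,n,z 4.51 1.04 -0.59
t 10.5 flat (np.float64(-34.06), np.float64(-0.65), np.float64(47.08)) button (np.float64(31.28), np.float64(-0.62), np.float64(72.17)) tilt 21.01 yaw -6.97 F u,n,z 5.65 -0.19 -1.69
t 10.5 flat (np.float64(-34.06), np.float64(-0.65), np.float64(47.08)) button (np.float64(31.28), np.float64(-0.62), np.float64(72.17)) tilt 21.01 yaw -6.97 F u,n,z 5.65 -0.19 -1.69
[ 0.23377134 -2.91752242]
hold 0.0003 -0.0002 0.0005  -0.3 -0.0 -0.0
17 46 0.0004 -0.0700 0.0005  -2.2 -0.0 3.2
13 45.2 0.0004 -0.1398 0.0005  -4.1 -0.0 6.2
9 44.6 0.0004 -0.2096 0.0005  -6.2 -0.0 8.8
6 44.2 0.0004 -0.2620 0.0004  -8.0 -0.0 10.7
3 43.8 0.0004 -0.3143 0.0004  -9.8 -0.0 12.4
0 43.5 0.0004 -0.3667 0.0004  -11.8 -0.0 14.0
```

```bash
for i in 1 2 3 4 5; do python3 -m creep '0 0 0 0 0 0 -1' >/dev/null; python3 -c "from h import *;now()"|cut -c1-60,150-; done
```

```text
t 10.625 flat (np.float64(-34.09), np.float64(-0.66), np.floyaw -6.97 F u,n,z 4.81 0.11 -0.82
t 10.75 flat (np.float64(-34.1), np.float64(-0.66), np.floatw -6.97 F u,n,z 6.51 0.97 -0.84
t 10.875 flat (np.float64(-34.07), np.float64(-0.63), np.floaw -6.97 F u,n,z 6.72 -0.76 -0.33
t 11.0 flat (np.float64(-34.06), np.float64(-0.62), np.floatw -6.97 F u,n,z 6.64 0.23 -0.23
t 11.125 flat (np.float64(-34.04), np.float64(-0.65), np.floaw -6.97 F u,n,z 5.59 0.23 -1.42
```

```bash
python3 -m creep '0 0 0 -0.9 0 -0.3 -1;0 0 0 -0.9 0 -0.3 -1;0 -0.035 0 -1.9 0 1.4 -1;0 -0.07 0 -2.8 0 3 -1;0 -0.105 0 -3.8 0 4.5 -1;0 -0.14 0 -4.7 0 6 -1;0 -0.14 0 -4.7 0 6 -1;0 -0.14 0 -4.7 0 6 -1' >/dev/null
python3 - <<'E'
from h import *
now(); print(status.get_obs()['joints'][5:])
for th,zf in((13,45.2),(9,44.6),(6,44.2),(3,43.8),(0,43.5)):
    print(th,zf, rel(*tcp(-36.8+(51-zf)*np.tan(np.radians(th)),zf,th,-.6)))
E
```

```text
t 12.125 flat (np.float64(-34.47), np.float64(-0.23), np.float64(45.62)) button (np.float64(33.71), np.float64(-0.25), np.float64(61.44)) tilt 13.06 yaw -7.02 F u,n,z 5.19 -1.85 2.2
[ 0.36176658 -2.70908008]
13 45.2 -0.0010 -0.0010 -0.0003  -1.1 0.4 0.2
9 44.6 -0.0010 -0.0708 -0.0003  -2.8 0.4 3.1
6 44.2 -0.0010 -0.1232 -0.0003  -4.3 0.4 5.2
3 43.8 -0.0010 -0.1755 -0.0002  -5.9 0.4 7.2
0 43.5 -0.0010 -0.2279 -0.0002  -7.6 0.4 9.0
```

```bash
for i in 1 2 ; do python3 -m creep '0 0 0 0 0 0 -1' >/dev/null; python3 -c "from h import *;now()"|cut -c1-60,150-; done
```

```text
t 12.25 flat (np.float64(-34.57), np.float64(-0.26), np.floaaw -6.99 F u,n,z 7.21 -0.35 1.96
t 12.375 flat (np.float64(-34.6), np.float64(-0.23), np.floaaw -6.99 F u,n,z 6.54 -0.55 2.66
```

```bash
python3 -m creep '0 0 0 -0.8 0 0.1 -1;0 -0.035 0 -1.9 0 1.6 -1;0 -0.07 0 -2.7 0 3.1 -1;0 -0.07 0 -2.7 0 3.1 -1;0 -0.07 0 -2.7 0 3.1 -1' >/dev/null; for i in 1 2 3; do python3 -c "from h import *;now()"; python3 -m creep '0 0 0 0 0 0 -1' >/dev/null;  done
python3 - <<'E'
from h import *
now(); print(status.get_obs()['joints'][5:])
for th,zf in((9,44.6),(6,44.2),(3,43.8),(0,43.5)):
    print(th,zf, rel(*tcp(-36.8+(51-zf)*np.tan(np.radians(th)),zf,th,-.3)))
E
```

```text
t 13.0 flat (np.float64(-35.32), np.float64(0.02), np.float64(44.66)) button (np.float64(33.8), np.float64(0.01), np.float64(55.72)) tilt 9.09 yaw -7.01 F u,n,z 6.31 -0.07 1.93
t 13.125 flat (np.float64(-35.4), np.float64(0.03), np.float64(44.7)) button (np.float64(33.72), np.float64(0.03), np.float64(55.76)) tilt 9.1 yaw -7.0 F u,n,z 6.72 -0.28 1.9
t 13.25 flat (np.float64(-35.41), np.float64(0.03), np.float64(44.7)) button (np.float64(33.71), np.float64(0.03), np.float64(55.77)) tilt 9.1 yaw -6.99 F u,n,z 6.32 -0.21 1.79
t 13.375 flat (np.float64(-35.44), np.float64(0.05), np.float64(44.69)) button (np.float64(33.68), np.float64(0.07), np.float64(55.76)) tilt 9.1 yaw -6.99 F u,n,z 6.84 0.51 1.94
[ 0.42250004 -2.61043037]
9 44.6 -0.0014 -0.0017 0.0002  -0.4 0.4 0.1
6 44.2 -0.0014 -0.0541 0.0003  -1.7 0.4 2.2
3 43.8 -0.0014 -0.1064 0.0003  -3.2 0.4 4.3
0 43.5 -0.0014 -0.1588 0.0003  -4.7 0.4 6.3
```

```bash
python3 -m creep '0 -0.027 0 -1.2 0.2 1.1 -1;0 -0.054 0 -1.9 0.2 2.2 -1;0 -0.054 0 -1.9 0.2 2.2 -1;0 -0.054 0 -1.9 0.2 2.2 -1' >/dev/null; for i in 1 2 ; do python3 -c "from h import *;now()"; python3 -m creep '0 0 0 0 0 0 -1' >/dev/null;  done
python3 - <<'E'
from h import *
now()
for th,zf in((6,44.2),(4.5,44),(3,43.8),(0,43.5)):
    print(th,zf, rel(*tcp(-37+(51-zf)*np.tan(np.radians(th)),zf,th,-.3)))
E
```

```text
t 13.875 flat (np.float64(-35.9), np.float64(0.13), np.float64(44.26)) button (np.float64(33.71), np.float64(0.12), np.float64(51.63)) tilt 6.04 yaw -7.0 F u,n,z 6.87 -0.14 2.14
t 14.0 flat (np.float64(-35.98), np.float64(0.1), np.float64(44.27)) button (np.float64(33.63), np.float64(0.11), np.float64(51.64)) tilt 6.04 yaw -6.99 F u,n,z 8.16 0.4 1.22
t 14.125 flat (np.float64(-35.98), np.float64(0.09), np.float64(44.28)) button (np.float64(33.64), np.float64(0.1), np.float64(51.65)) tilt 6.04 yaw -6.99 F u,n,z 6.81 0.17 1.57
6 44.2 -0.0019 -0.0007 0.0002  -0.3 0.4 0.1
4.5 44 -0.0019 -0.0269 0.0002  -1.0 0.4 1.2
3 43.8 -0.0019 -0.0531 0.0002  -1.7 0.4 2.2
0 43.5 -0.0019 -0.1054 0.0003  -3.1 0.4 4.3
```

```bash
python3 -m creep '0 -0.027 0 -0.8 0 1.1 -1;0 -0.053 0 -1.5 0 2.1 -1;0 -0.053 0 -1.5 0 2.1 -1' >/dev/null; for i in 1 2 ; do python3 -c "from h import *;now()"; python3 -m creep '0 0 0 0 0 0 -1' >/dev/null;  done
python3 - <<'E'
from h import *
now()
for th,zf in((3,43.8),(0,43.5),(0,43)):
    print(th,zf, rel(*tcp(-36.8+(51-zf)*np.tan(np.radians(th)),zf,th,-.3)))
E
```

```text
t 14.5 flat (np.float64(-35.94), np.float64(0.06), np.float64(43.89)) button (np.float64(33.96), np.float64(0.01), np.float64(47.57)) tilt 3.01 yaw -7.04 F u,n,z 6.72 -0.19 1.13
t 14.625 flat (np.float64(-36.28), np.float64(0.11), np.float64(43.9)) button (np.float64(33.62), np.float64(0.11), np.float64(47.59)) tilt 3.02 yaw -7.0 F u,n,z 7.17 0.5 1.5
t 14.75 flat (np.float64(-36.31), np.float64(0.06), np.float64(43.91)) button (np.float64(33.59), np.float64(0.07), np.float64(47.61)) tilt 3.02 yaw -6.99 F u,n,z 7.79 -0.07 0.32
3 43.8 -0.0019 -0.0004 0.0001  -0.1 0.4 0.1
0 43.5 -0.0019 -0.0528 0.0002  -1.5 0.4 2.2
0 43 -0.0019 -0.0528 0.0002  -1.5 0.4 2.7
```

```bash
python3 -m creep '0 -0.027 0 -0.7 0 1.1 -1;0 -0.053 0 -1.4 0 2.2 -1;0 -0.053 0 -1.4 0 2.2 -1;0 -0.053 0 -1.4 0 2.2 -1' >/dev/null; for i in 1 2 3; do python3 -c "from h import *;now()"; python3 -m creep '0 0 0 0 0 0 -1' >/dev/null;  done
python3 - <<'E'
from h import *
a,_=snap('top'); b,_=snap('scene')
f=lambda x,w:cv2.resize(x,(w,480),interpolation=cv2.INTER_CUBIC)
save('st2',np.hstack([f(a[190:300,170:260],393),f(b[270:390,210:310],400)]))
E
```

```text
t 15.25 flat (np.float64(-36.14), np.float64(0.34), np.float64(43.67)) button (np.float64(33.86), np.float64(0.35), np.float64(43.73)) tilt 0.05 yaw -6.99 F u,n,z 6.98 0.67 0.84
t 15.375 flat (np.float64(-36.21), np.float64(0.35), np.float64(43.66)) button (np.float64(33.79), np.float64(0.36), np.float64(43.71)) tilt 0.05 yaw -6.99 F u,n,z 8.64 0.48 1.31
t 15.5 flat (np.float64(-36.23), np.float64(0.37), np.float64(43.68)) button (np.float64(33.77), np.float64(0.39), np.float64(43.74)) tilt 0.05 yaw -6.98 F u,n,z 8.7 1.06 2.34
```

View pics/st2.png

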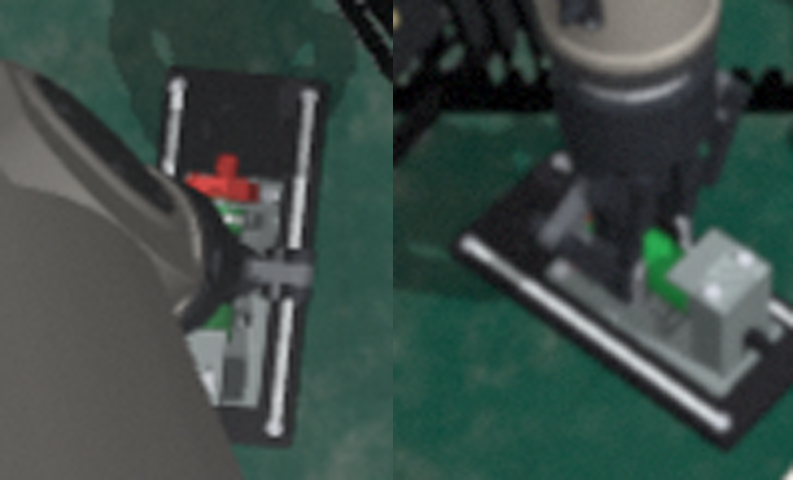

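Top view: the button end sits behind the red block at (225,205) and the flat end is under the hood at (215,325). Scene view: the cell is level in the bay at (665,265). I'll ease the spring slightly and press down gently.

```bash
python3 -m creep '0 0 0 0.7 0 0 -1;0 0 0 0.7 0 0.4 -1;0 0 0 0.7 0 0.4 -1' >/dev/null; for i in 1 2; do python3 -c "from h import *;now()"; python3 -m creep '0 0 0 0 0 0 -1' >/dev/null;  done;  python3 -m creep '0 0 0 0 0 0.4 -1;0 0 0 0 0 0.4 -1' >/dev/null; for i in 1 2; do python3 -c "from h import *;now()"; python3 -m creep '0 0 0 0 0 0 -1' >/dev/null;  done
```

```text
t 16.1 flat (np.float64(-35.94), np.float64(0.59), np.float64(43.41)) button (np.float64(34.06), np.float64(0.64), np.float64(43.44)) tilt 0.02 yaw -6.96 F u,n,z 5.45 0.88 4.96
t 16.225 flat (np.float64(-35.94), np.float64(0.57), np.float64(43.4)) button (np.float64(34.06), np.float64(0.62), np.float64(43.43)) tilt 0.02 yaw -6.96 F u,n,z 6.74 -0.01 3.82
t 16.6 flat (np.float64(-35.87), np.float64(0.73), np.float64(43.15)) button (np.float64(34.13), np.float64(0.77), np.float64(43.19)) tilt 0.03 yaw -6.97 F u,n,z 7.01 0.78 6.07
t 16.725 flat (np.float64(-35.88), np.float64(0.77), np.float64(43.18)) button (np.float64(34.12), np.float64(0.81), np.float64(43.21)) tilt 0.03 yaw -6.96 F u,n,z 5.84 0.96 4.08
```

```bash
python3 -m creep '0 0 0 0.5 0 0.1 -1;0 0 0 0.5 0 0.1 -1' 20 >/dev/null; python3 -c "from h import *;now()"; python3 -m creep '0 0 0 0 0 0 -0.2;0 0 0 0 0 0 0;0 0 0 0 0 0 0.1;0 0 0 0 0 0 0.1'; python3 -c "from h import *;now()"; python3 -m creep '0 0 0 0 0 -20 0.1;0 0 0 0 0 -50 0.1;0 0 0 0 0 -90 0.1;0 0 0 0 0 -90 0.1;0 0 0 0 0 -90 0.1'
python3 - <<'E'
from h import *
a,_=snap('top'); b,_=snap('scene')
f=lambda x,w:cv2.resize(x,(w,480),interpolation=cv2.INTER_CUBIC)
save('st3',np.hstack([f(a[190:300,170:260],393),f(b[270:390,210:310],400)]))
E
```

```text
t 17.1 flat (np.float64(-35.82), np.float64(0.76), np.float64(43.15)) button (np.float64(34.18), np.float64(0.82), np.float64(43.15)) tilt -0.0 yaw -6.95 F u,n,z 4.2 0.04 7.47
clock: 17.6
tcp_pos: [0.4517, 0.2795, 0.024]
orientation: [3.135, -0.19, -0.007]
contact_force: [0.2, -0.1, 0.2]
grip_width: 0.0471
gripper_force: 0.0
t 17.6 flat (np.float64(-38.08), np.float64(-1.05), np.float64(41.68)) button (np.float64(31.91), np.float64(-0.98), np.float64(41.36)) tilt -0.26 yaw -6.94 F u,n,z 0.19 -0.09 0.22
clock: 18.23
tcp_pos: [0.4522, 0.2793, 0.1139]
orientation: [3.135, -0.19, -0.007]
contact_force: [-0.7, 0.1, 0.1]
grip_width: 0.0474
gripper_force: 0.0
```

View pics/st3.png

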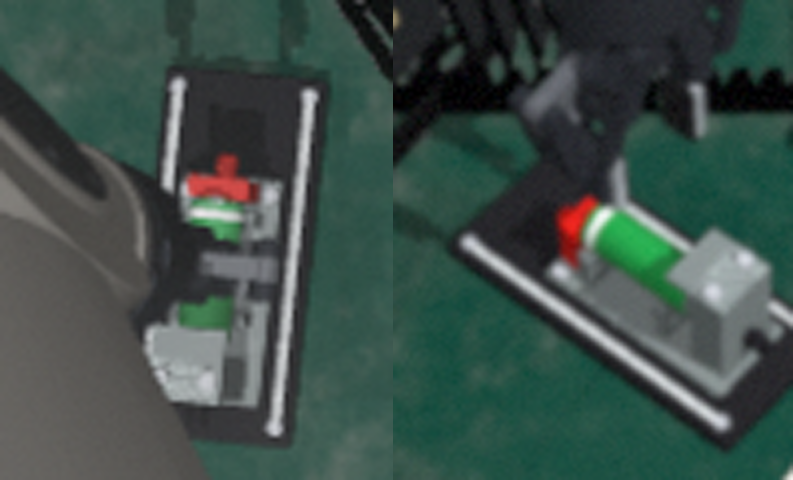

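The cell lies in the bay between the hood and the red block: (215,260) in the top half, (640,250) in the scene half. I'll measure its height and slope from depth.

```bash
cat > chk.py <<'E'
from h import *
from scipy.optimize import least_squares
n=np.array([-U[1],U[0]])
for c in('scene','top'):
  ims=[snap(c) for _ in range(3)]; Q=[]
  for im,d in ims:
    P=cloud(c,d)*1000; hs=cv2.cvtColor(im,cv2.COLOR_RGB2HSV); L=(P[...,:2]-D)@n; X=(P[...,:2]-D)@U
    m=(cv2.inRange(hs,(45,80,40),(80,255,255))>0)&(d>0)&(P[...,2]>30)&(P[...,2]<75)&(abs(L)<22)&(abs(X)<45)
    Q.append(np.c_[X[m],L[m],P[m][:,2]])
  q=np.vstack(Q)
  def f(p):
    a=np.array([1,p[2],p[3]]);a/=np.linalg.norm(a); w=q-np.array([0,p[0],p[1]]); return np.linalg.norm(np.cross(w,a),axis=1)-13
  s=least_squares(f,[0,43,0,0],loss='soft_l1')
  print(c,len(q),'x range',np.percentile(q[:,0],[1,99]).round(1),'lat %.1f z %.2f yaw %.1f pitch %.1f deg'%(s.x[0],s.x[1],*np.degrees(s.x[2:])))
E
python3 -m creep '0 0 0 -30 0 -50 0.1;0 0 0 -60 0 -90 0.1;0 0 0 -60 0 -90 0.1;0 0 0 -60 0 -90 0.1' | head -2; python3 chk.py
```

```text
clock: 18.82
tcp_pos: [0.3932, 0.2863, 0.2034]
scene 851 x range [-35.3  23.8] lat 0.9 z 44.54 yaw 0.6 pitch -1.8 deg
top 881 x range [-27.9  31.9] lat -1.0 z 43.58 yaw 0.4 pitch -0.2 deg
```

```bash
python3 -c "
from h import *
print(r.hand_in())"
```

```text
the job is handed in; nothing more can be done
None
```

The green cell is loaded in the holder: it lies level with its axis about 43 mm up and its button end at the red block, the gripper is clear, and the orange cell was left alone. I handed the job in at about 19 s.

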